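# Line up the reagent containers by height

## Robot

A 6-joint arm with a two-finger parallel gripper is mounted at the origin on the work surface; the furniture and walls round the work are solid. World frame = base frame: x ahead of the robot, y to its left, z up, the work surface at z = 0. Lengths are in m, angles in rad, forces in N, time in s.
With the tool pointing down it reaches from about 0.4 to 0.825 m from the base axis. Payload 7 kg.
Tool frame: the origin (TCP) lies on the centre line of the jaws, within the pads' length; the fingertips stand 22 mm ahead of it and the grasp point (between the pads) lies 3 mm ahead of it; z points along the fingers, y is the direction in which the jaws open and shut (so a half turn about z gives the same grasp; the last joint's range is limited). The gripper opens to 88 mm and grips with 3 to 60 N. Pads are 19 mm wide; open, the fingers measure 130 mm over their backs; the gripper's body (78 mm by 193 mm) begins 47 mm behind the grasp point.
Start: joints at [1.627, 0.359, 0.012, 0, -1.224, -0.288], TCP at [0.155, 0.657, 0.249] pointing down, gripper open.
Joint ranges: [-3.07, 3.07], [-1.43, 2.12], [-1.02, 1.25], [-3.03, 1.67], [-3.05, -0], [-3.03, 3.03]. Speed limits (rad/s): [2.39, 2.39, 3.01, 3.14, 3.14, 3.14].

## Interface

Orientations are given as [roll, pitch, yaw] about the fixed x, y, z axes, in that order (R = Rz(yaw) Ry(pitch) Rx(roll)).
In Python, from station import arm gives the robot as it stands. The module is installed in compiled form; this text tells all that it offers.
- The arm moves only by the tool arm_command, never from a script. Its argument "motion" is a list of rows, each a list of 3 entries, a list of its own where there are three numbers: the shift along the tool's x, y, z in mm, then the turn, a rotation vector about the tool's x, y, z in degrees, then the opening, from 0 (shut) to 1 (fully open). In form: [[[tx, ty, tz], [wx, wy, wz], grip], ...]. A call has 1 to 20 rows; each row shifts and turns the commanded pose from where the row before left it, along the tool's axes as they then stand; what a row does not reach is not made up. A row lasts 1/12 s, in which the tool goes at most 41.7 mm and 7.16 degrees, less where a joint would pass 70% of its speed; a pose out of reach is approached as far as the arm can. A call is refused whole if a number of a shift passes 41.7 or a number of a turn 7.16, either way. A call with a gripper value outside its range is refused whole. The fingers move at their own pace and stop on an object; "newtons" is the grip in N (left out, the last holds). Time passes only in rows, so rows that do not move let the fingers close. It gives the time, the measured TCP pose, the force and the opening at its end, in the units of the state.
- arm.get_state(): the state, without advancing time (a new reading comes with each control period).
- arm.grab_frame(name): name is "side" or "top" or "wrist"; returns the picture (480x640x3 uint8, red, green, blue); there is no depth.
- arm.camera_info(name): a dict with "fov_y" (degrees; the focal length in pixels is half the picture's height over the tangent of half this angle, whatever the lens; pixels are square), "cx", "cy" (the principal point, pixels), "k1" (the pictures are not rectified: a ray, as slopes to the right and down, at radius r is drawn at 1 + k1 r^2 times it, then the intrinsics apply), "view" (4x4, takes a point from world to camera coordinates); the wrist camera has in their place "tool_from_camera" (4x4, takes a point from camera to tool coordinates, whose origin is the TCP and whose axes are the flange's). Camera axes: x right, y down, z forward; pixel columns grow to the right and rows downward; lengths in m; the calibration is good to about 2 mm. A picture is of the moment at which its call begins: read the wrist's pose just before it. camera_info takes no time and is no camera call.
- arm.job_done(): hands the job in, once; it reports no verdict.
The state is a dict: "t": time; "q": joint angles; "qd": joint speeds; "joint_efforts": joint torques, N m; "eef_pos": TCP position; "ee_rot": TCP orientation; "force": force on the tool from outside, world axes, zero at the start; "moment": the same for the moment, N m; "width": finger opening in m.
Only numpy, scipy, OpenCV 4.12 (cv2) and the standard library are available. Lean on these libraries where they do the work, as an engineer would, in place of code of your own. Each camera call takes 0.05 s, during which the arm holds its last target. There are 200 camera calls.

## Task

Line up the four containers (white bottle with blue cap, amber bottle with black cap, white bottle with red cap, violet jar) on the four ring marks of the low grey shelf in order of height: the tallest on the mark next to the red end block, then ever shorter, the shortest at the black end. Set each down upright and centred on its own mark and let go of it; knock none of them over, and leave the rubber stopper where it is.

Things in the scene. Friction and masses are not known exactly. Their poses are not given: they have to be found in the camera images.
- blue_bottle_mid (a point): centre of the white bottle with a blue cap, 64 mm in diameter and 144 mm tall, standing upright; the point is on its axis half-way up (72 mm above its foot). Its screw cap is 37 mm in diameter and takes up the top 24 mm: take it by the cap, from above. Local z runs up its axis. Under 0.6 kg.
- amber_bottle_mid (a point): centre of the amber-brown bottle with a black cap, 60 mm in diameter and 123 mm tall, standing upright; the point is on its axis half-way up (61.5 mm above its foot). Its screw cap is 34 mm in diameter and takes up the top 20 mm: take it by the cap, from above. Local z runs up its axis. Under 0.6 kg.
- red_bottle_mid (a point): centre of the white bottle with a red cap, 56 mm in diameter and 113 mm tall, standing upright; the point is on its axis half-way up (56.5 mm above its foot). Its screw cap is 32 mm in diameter and takes up the top 18 mm: take it by the cap, from above. Local z runs up its axis. Under 0.6 kg.
- violet_jar_mid (a point): centre of the violet jar with a white cap, 57 mm tall; the point is on its axis half-way up (28.5 mm above its foot). Its round body is 48 mm in diameter up to about 35 mm above its foot and then tapers to the cap, 34 mm in diameter, in the top 12 mm: take it by the body half-way up, from above. Local z runs up its axis. About 0.1 kg.
- mark_1: one of the four ring marks on the low grey shelf, a white ring 68 mm in diameter with a white centre dot; origin at its centre, on the shelf's top face, 28 mm above the bench. The marks are 78 mm apart in one straight row, in the sequence mark_1, mark_2, mark_3, mark_4; the red end block lies beyond mark_1 or beyond mark_4. The mark is flat and fixed.
- mark_2: one of the four ring marks on the low grey shelf, a white ring 68 mm in diameter with a white centre dot; origin at its centre, on the shelf's top face, 28 mm above the bench. The marks are 78 mm apart in one straight row, in the sequence mark_1, mark_2, mark_3, mark_4; the red end block lies beyond mark_1 or beyond mark_4. The mark is flat and fixed.
- mark_3: one of the four ring marks on the low grey shelf, a white ring 68 mm in diameter with a white centre dot; origin at its centre, on the shelf's top face, 28 mm above the bench. The marks are 78 mm apart in one straight row, in the sequence mark_1, mark_2, mark_3, mark_4; the red end block lies beyond mark_1 or beyond mark_4. The mark is flat and fixed.
- mark_4: one of the four ring marks on the low grey shelf, a white ring 68 mm in diameter with a white centre dot; origin at its centre, on the shelf's top face, 28 mm above the bench. The marks are 78 mm apart in one straight row, in the sequence mark_1, mark_2, mark_3, mark_4; the red end block lies beyond mark_1 or beyond mark_4. The mark is flat and fixed.
- red_end: red block, 78 x 22 x 14 mm, fixed on top across one end of the low grey shelf; origin at the centre of its underside, level with the marks, 50 mm from the centre of the nearest ring mark. A black block of the same shape closes the other end. The shelf is 74 mm wide, 356 mm long and 28 mm high, flat, and fixed; a thin yellow cord runs under it. Which end is red changes from start to start.
- stopper_mid (a point): bystander: red-brown rubber stopper, 36 mm in diameter, 26 mm tall, loose; the point is at its centre. Leave it alone. It lies behind the shelf, near a drawer tower about 0.2 m tall that stands some 50 mm behind the shelf's right end (as the robot sees it); a parts box 38 mm high lies in front of that end. Three containers start close together in front of the shelf, one behind its left end.
There are look-alikes about, which are no part of the job. Leave any turquoise or yellow look-alike of the part that bears amber_bottle_mid alone.

How it is judged:
By the outcome, as a careful person would: the job done as asked, in the order asked, and still so for the second after the job is handed in, with the robot touching nothing.
It also fails if it takes over 106 s, if anything falls off the work surface, if the arm or the gripper's body presses on something with over 40 N, if the wrist force passes 120 N, or if a joint passes its speed limit or range.

## Working session

There is one attempt and no reset: what is moved stays moved. The work goes in short steps, Python scripts to look and compute and a tool call to move; the robot and the scene stay as the last step left them, time stands still between calls to the robot, and variables do not carry over. Pictures are saved under pics/ and viewed, on a budget of 14 in all, crops included, one or two more only if the job needs it, and the job is handed in when it is done.

Besides the shell and the picture viewer there is one more tool, called after "Request:" as a command line: name --argument value ..., lists and objects as JSON in quotes. arm_command: Moves the arm, as the interface text tells. Its arguments: {"type":"object","properties":{"motion":{"type":"array","items":{"type":"array"}},"newtons":{"type":"number"}},"required":["motion"]}

```bash
mkdir -p pics; python3 - <<'E'
from station import arm
import cv2,numpy as np
s=arm.get_state();print({k:np.round(v,3) for k,v in s.items()})
for n in("side","top","wrist"):
    im=arm.grab_frame(n);cv2.imwrite(f"pics/{n}0.png",im[:,:,::-1])
    c=arm.camera_info(n);print(n,{k:np.round(v,4).tolist() for k,v in c.items()})
E
```

```text
{'t': np.float64(0.0), 'q': array([ 1.627,  0.359,  0.011, -0.   , -1.224, -0.288]), 'qd': array([ 0.   ,  0.002,  0.001, -0.   , -0.002,  0.001]), 'joint_efforts': array([ 1.0000e-03, -5.8271e+01,  2.9306e+01,  6.9970e+00,  7.0000e-03,
       -0.0000e+00]), 'eef_pos': array([0.155, 0.657, 0.248]), 'ee_rot': array([ 3.14 , -0.   , -0.232]), 'force': array([ 0.105, -0.132,  0.717]), 'moment': array([0.016, 0.014, 0.021]), 'width': np.float64(0.087)}
side {'fov_y': 43.9022, 'cx': 314.157, 'cy': 245.5196, 'k1': -0.0909, 'view': [[-0.8341, 0.5515, -0.0136, 0.5118], [0.4452, 0.6584, -0.6069, -0.0253], [-0.3257, -0.5123, -0.7947, 1.2754], [0.0, 0.0, 0.0, 1.0]]}
top {'fov_y': 48.2406, 'cx': 332.0216, 'cy': 237.646, 'k1': -0.0132, 'view': [[0.0239, -0.9997, 0.0109, -0.2596], [-0.9805, -0.0256, -0.1946, 0.4489], [0.1948, -0.006, -0.9808, 1.0736], [0.0, 0.0, 0.0, 1.0]]}
wrist {'fov_y': 61.1442, 'cx': 322.0046, 'cy': 240.8559, 'k1': -0.0102, 'tool_from_camera': [[0.0016, -0.9574, -0.2889, 0.0788], [1.0, 0.0012, 0.0018, -0.0012], [-0.0013, -0.2889, 0.9574, -0.1363], [0.0, 0.0, 0.0, 1.0]]}
```

View pics/top0.png

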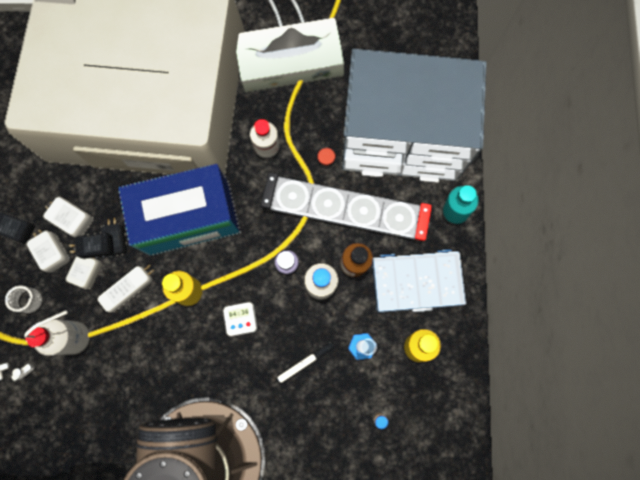

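View pics/side0.png

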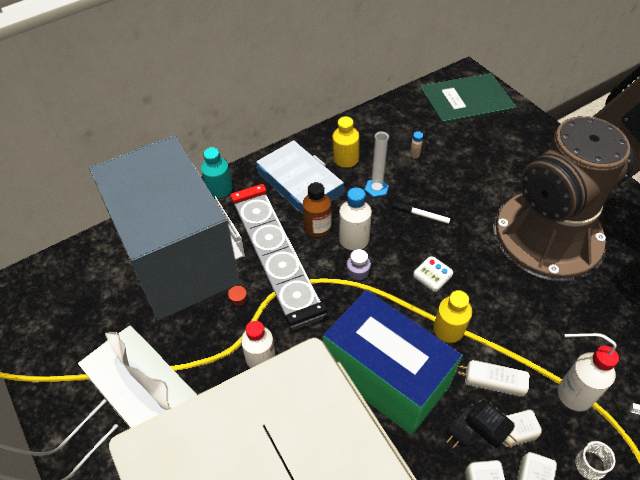

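The top view shows the blue cap at (321,277), amber at (357,256), the red cap of the small white bottle at (263,127), and the violet jar at (287,260). The stopper is at (326,156), the shelf has its red end at (424,222) and black end at (270,192), and the tower is upper right.

Look-alikes to leave alone: turquoise (461,205), yellow (180,288) and (424,347), and the squeeze bottle with a red tip at (60,337). The amber-brown bottle with the black cap at (357,260) is the one that fits the description.

```bash
cat > h.py <<'E'
from station import arm
import cv2,numpy as np
from scipy.spatial.transform import Rotation as R
def cam(n,st=None):
    c=arm.camera_info(n);f=240/np.tan(np.radians(c["fov_y"])/2)
    if n=="wrist":
        T=np.eye(4);T[:3,:3]=R.from_euler("xyz",st["ee_rot"]).as_matrix();T[:3,3]=st["eef_pos"]
        W=T@np.array(c["tool_from_camera"])
    else: W=np.linalg.inv(np.array(c["view"]))
    return c,f,W
def ray(C,u,v):
    c,f,W=C;d=np.array([(u-c["cx"])/f,(v-c["cy"])/f]);p=d.copy()
    for _ in range(10): p=d/(1+c["k1"]*(p@p))
    return W[:3,3],W[:3,:3]@np.array([p[0],p[1],1])
def onz(C,u,v,z):
    o,d=ray(C,u,v);return (o+d*(z-o[2])/d[2])
def proj(C,P):
    c,f,W=C;q=np.linalg.inv(W)@np.append(P,1);p=q[:2]/q[2];p=p*(1+c["k1"]*(p@p));return p*f+[c["cx"],c["cy"]]
def blobs(im,m,amin=30):
    n,l,s,ce=cv2.connectedComponentsWithStats(m.astype(np.uint8));return [(ce[i].round(1).tolist(),s[i].tolist()) for i in range(1,n) if s[i,4]>=amin]
E
python3 - <<'E'
from h import *
C=cam("top");im=cv2.imread("pics/top0.png");hsv=cv2.cvtColor(im,cv2.COLOR_BGR2HSV)
H,S,V=[hsv[...,i].astype(int) for i in range(3)]
def win(m,x0,x1,y0,y1):
    w=np.zeros_like(m);w[y0:y1,x0:x1]=1;return m&w
for nm,m,z in [("blue",win((H>95)&(H<120)&(S>130)&(V>90),300,345,255,305),.134),
 ("red",win(((H<8)|(H>172))&(S>150)&(V>120),245,285,110,150),.106),
 ("amberbody",win((H>5)&(H<22)&(S>120)&(V>50),335,385,235,285),.08),
 ("amberblk",win((V<60),348,370,245,266),.115),
 ("violetcap",win((S<60)&(V>170),270,300,245,275),.055),
 ("redend",win(((H<8)|(H>172))&(S>150)&(V>120),410,440,200,245),.042),
 ("stopper",win(((H<12)|(H>172))&(S>150)&(V>100),315,338,145,168),.026)]:
    for b in blobs(im,m,25): print(nm,b,onz(C,*b[0],z).round(3))
# marks: grey gap between ring and dot -> use bright threshold blobs
for t in (185,210):
  m=win((V>t)&(S<40),270,420,172,238)
  for b in blobs(im,m,60): print(t,b,onz(C,*b[0],.028).round(4))
for nm,p,z in [("towerFL",(345,172),.0),("towerFR",(470,182),0),("printerR",(237,100),.15),("boxTR",(230,170),.08)]: print(nm,onz(C,*p,z).round(3))
crop=im[100:310,230:500];cv2.imwrite("pics/c1.png",cv2.resize(crop,None,fx=2.9,fy=2.8,interpolation=2))
E
```

```text
blue ([321.2, 277.4], [313, 269, 17, 18, 242]) [ 0.361 -0.229  0.134]
red ([261.5, 126.5], [254, 119, 15, 17, 190]) [ 0.672 -0.097  0.106]
amberbody ([356.1, 259.4], [342, 243, 31, 33, 517]) [ 0.405 -0.297  0.08 ]
amberblk ([358.9, 255.5], [351, 248, 16, 16, 200]) [ 0.407 -0.301  0.115]
violetcap ([285.8, 260.6], [276, 251, 21, 22, 336]) [ 0.403 -0.155  0.055]
redend ([423.4, 221.4], [415, 203, 17, 38, 364]) [ 0.496 -0.44   0.042]
stopper ([325.9, 156.0], [317, 148, 19, 17, 245]) [ 0.641 -0.231  0.026]
185 ([372.7, 173.3], [362, 172, 21, 4, 74]) [ 0.6037 -0.3334  0.028 ]
185 ([345.6, 207.4], [272, 178, 147, 59, 4478]) [ 0.5257 -0.2759  0.028 ]
210 ([372.7, 173.2], [362, 172, 20, 4, 66]) [ 0.604  -0.3334  0.028 ]
210 ([345.2, 208.1], [273, 180, 143, 57, 3942]) [ 0.5241 -0.2751  0.028 ]
towerFL [ 0.614 -0.274  0.   ]
towerFR [ 0.599 -0.553  0.   ]
printerR [ 0.709 -0.052  0.15 ]
boxTR [ 0.586 -0.033  0.08 ]
```

View pics/c1.png

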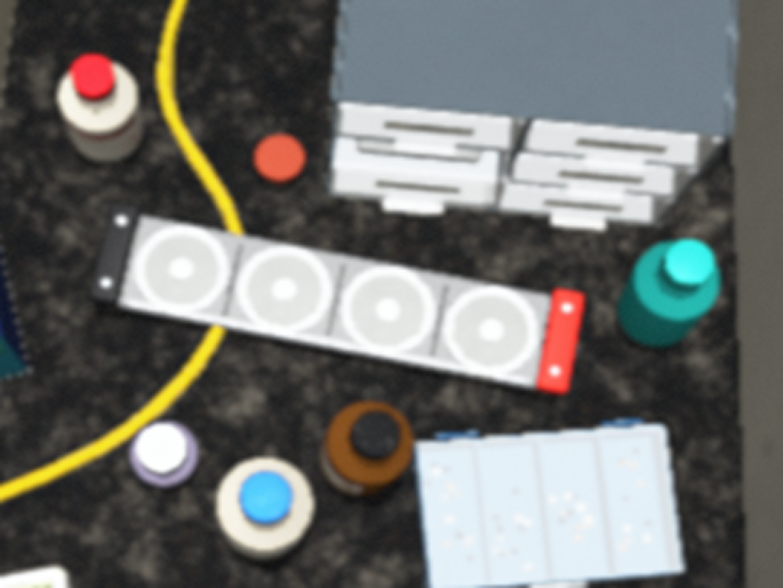

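The crop confirms the targets: white bottle with red cap at the upper left, amber bottle with black cap, white bottle with blue cap, violet jar with white cap. The turquoise bottle is at the right. The marks sit at crop pixels (181,268), (284,289), (388,309) and (491,330), with the red block at the right end.

```bash
cat >> h.py <<'E'
def go(P,yaw,st=None):
    st=st or arm.get_state();r=st["ee_rot"];M=R.from_euler("xyz",r).as_matrix()
    d=M.T@(np.array(P)-st["eef_pos"])*1000
    print("pos",st["eef_pos"].round(4),"rpy",np.round(r,3),"tool shift mm",d.round(1),"n",np.ceil(abs(d).max()/40),"turn z deg",round(-np.degrees(yaw-r[2]),1))
E
python3 - <<'E'
from h import *
C=cam("top")
M=np.array([onz(C,230+(u+.5)/2.9-.5,100+(v+.5)/2.8-.5,.028) for u,v in [(181,268),(284,289),(388,309),(491,330)]])
print(M.round(4),np.linalg.norm(np.diff(M,axis=0),axis=1))
d=(M[3]-M[0]);d/=np.linalg.norm(d);c=M.mean(0);print("fit",[(c+d*k*.078).round(4).tolist() for k in(-1.5,-.5,.5,1.5)],"row yaw",np.arctan2(d[0],-d[1]))
# height of printer & tower corners via two views (least squares)
S=cam("side")
def tri(a,b):
    A=[];B=[]
    for Cc,p in((C,a),(S,b)):
        o,dd=ray(Cc,*p);dd/=np.linalg.norm(dd);Q=np.eye(3)-np.outer(dd,dd);A.append(Q);B.append(Q@o)
    return np.linalg.lstsq(np.vstack(A),np.hstack(B),rcond=None)[0].round(3)
print("tower FL top",tri((347,136),(238,283)),"FR",tri((472,148),(180,140)))
print("printer FR top",tri((203,166),(318,340)),"redcap",tri((261.5,126.5),(255,328)),"blue",tri((321.2,277.4),(356,197)))
go([.155,.657,.33],-.232); go([.672,-.097,.33],-1.571)
E
```

```text
[[ 0.5493 -0.1602  0.028 ]
 [ 0.5346 -0.2371  0.028 ]
 [ 0.5209 -0.3144  0.028 ]
 [ 0.5064 -0.3906  0.028 ]] [0.07825999 0.07849912 0.07763585]
fit [[0.5492, -0.1605, 0.028], [0.5349, -0.2372, 0.028], [0.5207, -0.3139, 0.028], [0.5064, -0.3906, 0.028]] row yaw -0.18395861171129663
tower FL top [ 0.653 -0.255  0.057] FR [ 0.6   -0.503  0.201]
printer FR top [0.587 0.001 0.13 ] redcap [ 0.67  -0.098  0.111] blue [ 0.361 -0.229  0.132]
pos [0.155  0.6566 0.2479] rpy [ 3.14  -0.    -0.232] tool shift mm [ -0.1  -0.3 -82.1] n 3.0 turn z deg 0.0
pos [0.155  0.6566 0.2479] rpy [ 3.14  -0.    -0.232] tool shift mm [676.4 614.7 -81.3] n 17.0 turn z deg 76.7
```

Request:
arm_command --motion '[[[0, 0, -20], [0, 0, 6.97], 1], [[0, 0, -20], [0, 0, 6.97], 1], [[0, 0, -20], [0, 0, 6.97], 1], [[0, 0, -10], [0, 0, 6.97], 1], [[0, 0, 0], [0, 0, 6.97], 1], [[0, 0, 0], [0, 0, 6.97], 1], [[0, 0, 0], [0, 0, 6.97], 1], [[0, 0, 0], [0, 0, 6.97], 1], [[0, 0, 0], [0, 0, 6.97], 1], [[0, 0, 0], [0, 0, 6.97], 1], [[0, 0, 0], [0, 0, 6.97], 1]]'

```text
t: 1.07
eef_pos: [0.155, 0.6568, 0.3181]
ee_rot: [3.141, -0.001, -1.576]
force: [-0.6, -0.3, -0.1]
width: 0.0879
```

Request:
arm_command --motion '[[[33, -22, 0], [0, 0, 0], 1], [[33, -22, 0], [0, 0, 0], 1], [[33, -22, 0], [0, 0, 0], 1], [[33, -22, 0], [0, 0, 0], 1], [[33, -22, 0], [0, 0, 0], 1], [[33, -22, 0], [0, 0, 0], 1], [[33, -22, 0], [0, 0, 0], 1], [[33, -22, 0], [0, 0, 0], 1], [[33, -22, 0], [0, 0, 0], 1], [[33, -22, 0], [0, 0, 0], 1], [[33, -22, 0], [0, 0, 0], 1], [[33, -22, 0], [0, 0, 0], 1]]'

```text
t: 2.07
eef_pos: [0.4199, 0.2593, 0.3187]
ee_rot: [-3.141, 0.0, -1.57]
force: [0.9, 0.2, 0.2]
width: 0.0875
```

Request:
arm_command --motion '[[[33, -24, 0], [0, 0, 0], 1], [[33, -24, 0], [0, 0, 0], 1], [[33, -24, 0], [0, 0, 0], 1], [[33, -24, 0], [0, 0, 0], 1], [[33, -24, 0], [0, 0, 0], 1], [[33, -24, 0], [0, 0, 0], 1], [[33, -24, 0], [0, 0, 0], 1], [[33, -24, 0], [0, 0, 0], 1], [[30, -24, 0], [0, 0, 0], 1], [[30, -20, 0], [0, 0, 0], 1], [[0, 0, 0], [0, 0, 0], 1], [[0, 0, 0], [0, 0, 0], 1]]'

```text
t: 3.07
eef_pos: [0.6561, -0.0646, 0.3169]
ee_rot: [3.139, -0.0, -1.573]
force: [-0.2, -0.6, -0.5]
width: 0.0878
```

```bash
cat >> h.py <<'E'
def look(name):
    st=arm.get_state();im=arm.grab_frame("wrist")[:,:,::-1].copy();cv2.imwrite(f"pics/{name}.png",im)
    hsv=cv2.cvtColor(im,cv2.COLOR_BGR2HSV).astype(int);return st,im,hsv[...,0],hsv[...,1],hsv[...,2],cam("wrist",st)
E
python3 - <<'E'
from h import *
st,im,H,S,V,C=look("w1")
for b in blobs(im,((H<8)|(H>172))&(S>150)&(V>110),300): print(b,onz(C,*b[0],.113).round(4))
print(proj(C,np.array([.671,-.097,.113])))
go([.671,-.097,.30],-1.571,st)
E
```

```text
([335.6, 22.5], [317, 2, 38, 42, 1292]) [ 0.6458 -0.2118  0.113 ]
([304.6, 174.7], [287, 156, 36, 38, 1071]) [ 0.6706 -0.0973  0.113 ]
[304.16935471 175.10808967]
pos [ 0.6561 -0.0646  0.3169] rpy [ 3.139 -0.    -1.573] tool shift mm [ 32.3 -15.1  16.8] n 1.0 turn z deg -0.1
```

View pics/w1.png

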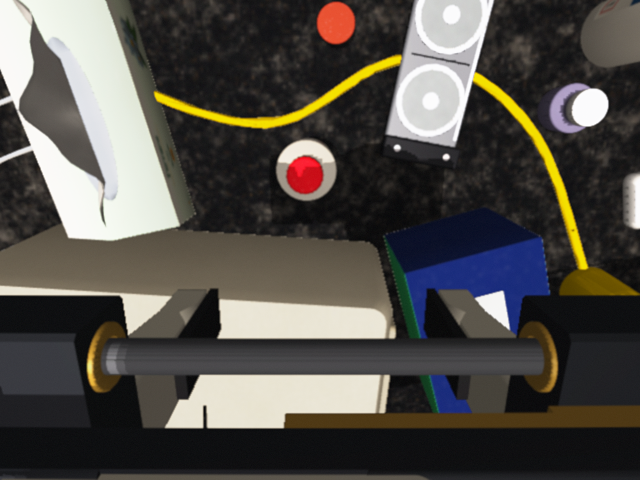

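The red cap is at (305,175), world (0.6706, -0.0973), which agrees with the top view. The printer, tissue box and stopper are clear of it.

Request:
arm_command --motion '[[[16.2, -7.3, 0], [0, 0, 0], 0.68], [[16.2, -7.3, 0], [0, 0, 0], 0.68], [[0, 0, 30], [0, 0, 0], 0.68], [[0, 0, 30], [0, 0, 0], 0.68], [[0, 0, 30], [0, 0, 0], 0.68], [[0, 0, 30], [0, 0, 0], 0.68], [[0, 0, 20], [0, 0, 0], 0.68], [[0, 0, 15], [0, 0, 0], 0.68], [[0, 0, 0], [0, 0, 0], 0.68], [[0, 0, 0], [0, 0, 0], 0.68]]' --newtons 20

```text
t: 3.95
eef_pos: [0.6698, -0.094, 0.1636]
ee_rot: [3.141, -0.0, -1.568]
force: [0.2, -0.7, 0.7]
width: 0.0594
```

```bash
python3 - <<'E'
from h import *
st,im,H,S,V,C=look("w2")
for b in blobs(im,((H<8)|(H>172))&(S>150)&(V>110),300): print(b,onz(C,*b[0],.112).round(4))
go([.6707,-.0972,.116],-1.571,st)
E
```

```text
([367.9, 23.2], [339, 0, 60, 52, 2640]) [ 0.6518 -0.2097  0.112 ]
([320.9, 274.6], [291, 245, 62, 60, 2903]) [ 0.671  -0.0973  0.112 ]
pos [ 0.6698 -0.094   0.1636] rpy [ 3.141 -0.    -1.568] tool shift mm [ 3.2 -0.9 47.6] n 2.0 turn z deg 0.1
```

View pics/w2.png

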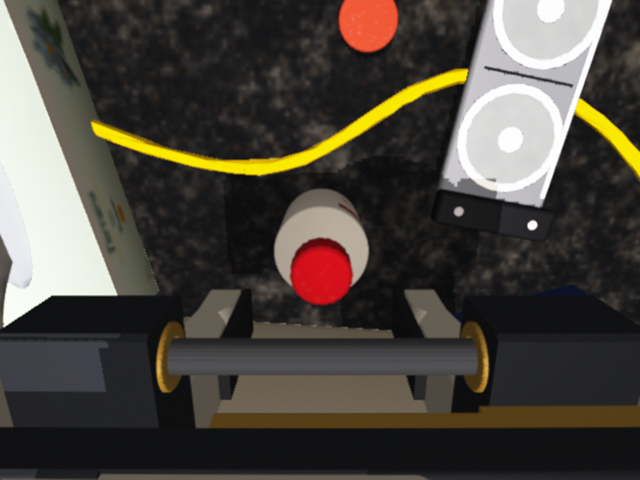

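The red cap is centred ahead at (321,275) and the measurement is unchanged. Before going lower I'll check the tissue box's height.

```bash
python3 - <<'E'
from h import *
C=cam("top");S=cam("side")
for a in [(241,88),(342,72)]: print("base",onz(C,*a,0).round(3))
for a in [(238,55),(340,40)]:
  for z in(.08,.11,.14,.16): P=onz(C,*a,z);print(z,P.round(3),proj(S,P).round(0))
E
```

```text
base [ 0.81  -0.031 -0.   ]
base [ 0.857 -0.262  0.   ]
0.08 [ 0.847 -0.035  0.08 ] [182. 418.]
0.11 [ 0.83 -0.04  0.11] [186. 403.]
0.14 [ 0.812 -0.046  0.14 ] [191. 387.]
0.16 [ 0.801 -0.05   0.16 ] [194. 376.]
0.08 [ 0.889 -0.255  0.08 ] [107. 332.]
0.11 [ 0.871 -0.255  0.11 ] [111. 318.]
0.14 [ 0.853 -0.254  0.14 ] [116. 305.]
0.16 [ 0.84  -0.254  0.16 ] [120. 295.]
```

Request:
arm_command --motion '[[[3.2, -1, 15], [0, 0, 0], 0.68], [[0, 0, 15], [0, 0, 0], 0.68], [[0, 0, 11], [0, 0, 0], 0.68], [[0, 0, 6], [0, 0, 0], 0.68], [[0, 0, 0], [0, 0, 0], 0.68], [[0, 0, 0], [0, 0, 0], 0.0], [[0, 0, 0], [0, 0, 0], 0.0], [[0, 0, 0], [0, 0, 0], 0.0], [[0, 0, 0], [0, 0, 0], 0.0], [[0, 0, 0], [0, 0, 0], 0.0], [[0, 0, 0], [0, 0, 0], 0.0], [[0, 0, 0], [0, 0, 0], 0.0]]' --newtons 25

```text
t: 5.0
eef_pos: [0.6714, -0.0983, 0.1171]
ee_rot: [-3.141, -0.0, -1.57]
force: [-1.0, 0.9, 2.5]
width: 0.0311
```

```bash
python3 - <<'E'
from h import *
for q,rpy,pts in [((.6561,-.0646,.3169),(3.139,0,-1.573),[(430,101),(452,15)]),((.6698,-.094,.1636),(3.141,0,-1.568),[(510,140),(551,10)])]:
    C=cam("wrist",dict(eef_pos=np.array(q),ee_rot=rpy))
    print([onz(C,*p,.028).round(4).tolist() for p in pts])
E
```

```text
[[0.5486, -0.159, 0.028], [0.5335, -0.2358, 0.028]]
[[0.548, -0.1588, 0.028], [0.5334, -0.2349, 0.028]]
```

Request:
arm_command --motion '[[[0, 0, -10], [0, 0, 0], 0], [[0, 0, -20], [0, 0, 0], 0], [[0, 0, -20], [0, 0, 0], 0], [[0, 0, -15], [0, 0, 0], 0], [[0, 0, 0], [0, 0, 0], 0], [[14, 14, 0], [0, 0, 0], 0], [[25, 25, 0], [0, 0, 0], 0], [[25, 25, 0], [0, 0, 0], 0], [[25, 25, 0], [0, 0, 0], 0], [[25, 25, 0], [0, 0, 0], 0], [[17, 14, 0], [0, 0, 0], 0], [[8, 8, 0], [0, 0, 0], 0], [[0, 0, 0], [0, 0, 0], 0]]'

```text
t: 6.08
eef_pos: [0.5335, -0.2387, 0.1813]
ee_rot: [3.141, 0.0, -1.572]
force: [0.3, 0.9, -2.3]
width: 0.0311
```

Request:
arm_command --motion '[[[0, 0, 0], [0, 0, -6.6], 0], [[0, 0, 0], [0, 0, -6.6], 0], [[0, 0, 0], [0, 0, -6.6], 0], [[0, 0, 0], [0, 0, -6.6], 0], [[0, 0, 0], [0, 0, -6.6], 0], [[0, 0, 0], [0, 0, -6.6], 0], [[0, 0, 0], [0, 0, -6.6], 0], [[0, 0, 0], [0, 0, -6.6], 0], [[0, 0, 0], [0, 0, -6.6], 0], [[0, 0, 0], [0, 0, -6.6], 0], [[0, 0, 0], [0, 0, -6.6], 0], [[0, 0, 0], [0, 0, -6.6], 0], [[0, 0, 0], [0, 0, 0], 0], [[0, 0, 0], [0, 0, 0], 0], [[0, 0, 0], [0, 0, 0], 0]]'

```text
t: 7.33
eef_pos: [0.5358, -0.2369, 0.1813]
ee_rot: [-3.142, 0.0, -0.191]
force: [1.0, -0.1, -1.8]
width: 0.0312
```

```bash
python3 - <<'E'
from h import *
print(arm.get_state()["width"])
go([.5349,-.2372,.1461],-.184)
for n in("wrist","top","side"): cv2.imwrite(f"pics/p_{n}.png",arm.grab_frame(n)[:,:,::-1])
a=[cv2.imread(f"pics/p_{n}.png") for n in("wrist","side")]
cv2.imwrite("pics/p1.png",np.hstack([cv2.resize(x,(400,300)) for x in a]))
E
```

```text
0.03122527197088347
pos [ 0.5358 -0.2369  0.1813] rpy [-3.142  0.    -0.191] tool shift mm [-0.8  0.4 35.2] n 1.0 turn z deg -0.4
```

View pics/p1.png

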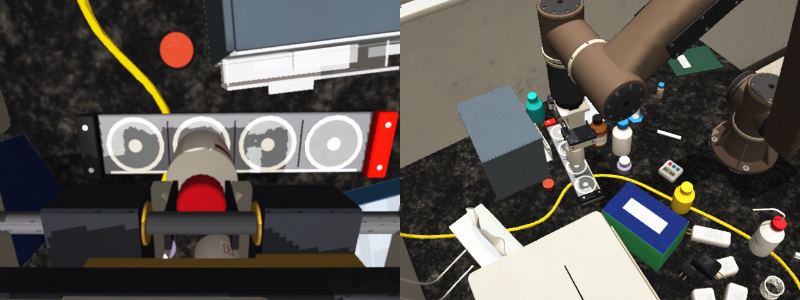

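The bottle is gripped and upright above mark 2 (counting from the black end). The visible dots in the wrist picture are at about (216,234), (427,230) and (533,229).

```bash
python3 - <<'E'
from h import *
st=arm.get_state();C=cam("wrist",st);im=cv2.imread("pics/p_wrist.png");g=cv2.cvtColor(im,6)
for u,v in((216,233),(427,230),(533,229)):
    w=(g[v-12:v+13,u-12:u+13]>225);b=max(blobs(None,w,8),key=lambda b:b[1][4]);p=(u-12+b[0][0],v-12+b[0][1]);print(p,b[1][4],onz(C,*p,.028).round(4))
go([.5344,-.2366,.1461],-.184,st)
E
```

```text
(216.1, 232.8) 291 [ 0.548 -0.159  0.028]
(428.0, 230.9) 273 [ 0.5201 -0.3135  0.028 ]
(533.7, 229.9) 372 [ 0.5062 -0.3908  0.028 ]
pos [ 0.5356 -0.2372  0.1815] rpy [-3.142  0.    -0.189] tool shift mm [-1.2 -0.4 35.4] n 1.0 turn z deg -0.3
```

Request:
arm_command --motion '[[[-1.2, -0.4, 12], [0, 0, 0], 0], [[0, 0, 12], [0, 0, 0], 0], [[0, 0, 6], [0, 0, 0], 0], [[0, 0, 3], [0, 0, 0], 0], [[0, 0, 2], [0, 0, 0], 0], [[0, 0, 1], [0, 0, 0], 0], [[0, 0, 0], [0, 0, 0], 0], [[0, 0, 0], [0, 0, 0], 0]]'

```text
t: 8.15
eef_pos: [0.5346, -0.2368, 0.146]
ee_rot: [3.142, -0.001, -0.188]
force: [0.5, -0.2, -2.8]
width: 0.0313
```

Request:
arm_command --motion '[[[0, 0, 0.8], [0, 0, 0], 0], [[0, 0, 0.5], [0, 0, 0], 0], [[0, 0, 0], [0, 0, 0], 0]]'

```text
t: 8.4
eef_pos: [0.5349, -0.2369, 0.145]
ee_rot: [3.141, -0.001, -0.187]
force: [-0.8, 0.0, 1.8]
width: 0.0315
```

Request:
arm_command --motion '[[[0, 0, 0], [0, 0, 0], 0.5], [[0, 0, 0], [0, 0, 0], 0.5], [[0, 0, 0], [0, 0, 0], 0.5], [[0, 0, 0], [0, 0, 0], 0.5], [[0, 0, -8], [0, 0, 0], 0.5], [[0, 0, -17], [0, 0, 0], 0.5], [[0, 0, -33], [0, 0, 0], 0.5], [[0, 0, -33], [0, 0, 0], 0.5], [[0, 0, -33], [0, 0, 6.66], 0.6], [[0, 0, 0], [0, 0, 6.66], 0.6], [[0, 0, 0], [0, 0, 6.66], 0.6], [[0, 0, 0], [0, 0, 6.66], 0.6], [[0, 0, 0], [0, 0, 6.66], 0.6], [[0, 0, 0], [0, 0, 6.66], 0.6], [[0, 0, 0], [0, 0, 6.66], 0.6]]'

```text
t: 9.65
eef_pos: [0.5343, -0.2367, 0.2689]
ee_rot: [-3.141, -0.0, -1.007]
force: [0.4, -0.0, -0.6]
width: 0.0525
```

Request:
arm_command --motion '[[[-10, 28, 0], [0, 0, 0], 0.68], [[-10, 28, 0], [0, 0, 0], 0.68], [[-10, 28, 0], [0, 0, 0], 0.68], [[-10, 28, 0], [0, 0, 0], 0.68], [[-10, 28, 0], [0, 0, 0], 0.68], [[0, 0, 0], [0, 0, 0], 0.68], [[0, 0, 0], [0, 0, 0], 0.68]]'

```text
t: 10.23
eef_pos: [0.3885, -0.2705, 0.2695]
ee_rot: [-3.14, -0.002, -1.002]
force: [0.9, 0.9, 0.4]
width: 0.0596
```

```bash
python3 - <<'E'
from h import *
st,im,H,S,V,C=look("w3")
for nm,m,z in (("am",(H>5)&(H<20)&(S>120)&(V>40),.09),("blue",(H>95)&(H<115)&(S>140)&(V>150),.144),("red",((H<8)|(H>172))&(S>150)&(V>110),.141)):
  for b in blobs(im,m,300): print(nm,b,onz(C,*b[0],z).round(4))
print("pred amber cap top",proj(C,np.array([.407,-.3,.123])))
go([.407,-.3,.126],-1.0,st)
E
```

```text
am ([57.7, 90.5], [38, 71, 38, 40, 876]) [ 0.606  -0.2479  0.09  ]
am ([319.7, 168.9], [284, 135, 76, 76, 2791]) [ 0.4131 -0.3035  0.09  ]
am ([167.5, 355.4], [155, 321, 30, 72, 909]) [ 0.4386 -0.0921  0.09  ]
am ([476.4, 355.2], [460, 321, 30, 72, 914]) [ 0.2076 -0.2404  0.09  ]
am ([444.1, 418.6], [209, 405, 431, 24, 6764]) [ 0.1902 -0.1711  0.09  ]
blue ([468.5, 239.4], [445, 219, 56, 49, 1150]) [ 0.3066 -0.3234  0.144 ]
blue ([323.7, 306.3], [301, 286, 46, 42, 1496]) [ 0.3619 -0.2293  0.144 ]
red ([56.6, 90.5], [36, 69, 42, 44, 1427]) [ 0.5784 -0.2617  0.141 ]
red ([107.6, 162.9], [83, 139, 50, 49, 1864]) [ 0.5334 -0.238   0.141 ]
pred amber cap top [324.05867711 183.37222621]
pos [ 0.3885 -0.2705  0.2695] rpy [-3.140e+00 -2.000e-03 -1.002e+00] tool shift mm [ 34.6   0.5 143.6] n 4.0 turn z deg -0.1
```

View pics/w3.png

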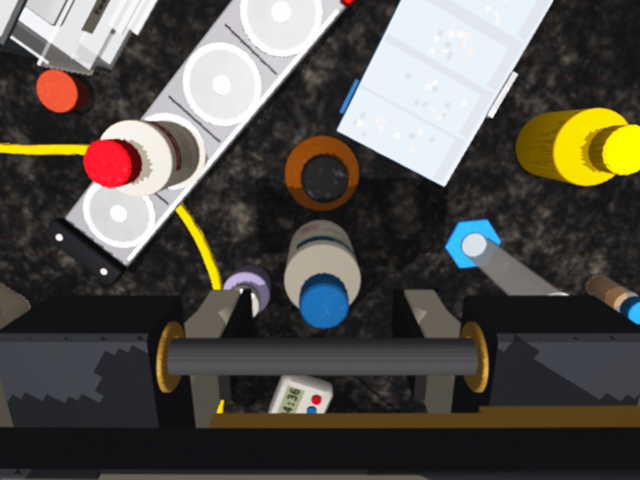

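The wrist view shows the red bottle standing on its mark, the amber bottle's black cap at about (324,180), and the blue cap at (324,306).

```bash
python3 - <<'E'
from h import *
im=cv2.imread("pics/w3.png");C=cam("wrist",arm.get_state())
g=cv2.GaussianBlur(cv2.cvtColor(im,6),(3,3),0)[130:220,275:370]
s=cv2.cvtColor(im,40)[130:220,275:370].astype(int)
m=(s[...,1]<90);
# keep low-saturation region enclosed in the amber outline
n=np.zeros_like(m,np.uint8);cv2.circle(n,(46,41),32,1,-1)
for b in blobs(None,m&(n>0),80): p=(275+b[0][0],130+b[0][1]);print(p,b[1],onz(C,*p,.121).round(4))
E
```

```text
(324.1, 178.2) [27, 25, 46, 47, 1701] [ 0.4097 -0.3027  0.121 ]
```

Request:
arm_command --motion '[[[19, 0, 0], [0, 0, 0], 0.68], [[19, 0, 0], [0, 0, 0], 0.68], [[0, 0, 30], [0, 0, 0], 0.68], [[0, 0, 30], [0, 0, 0], 0.68], [[0, 0, 25], [0, 0, 0], 0.68], [[0, 0, 15], [0, 0, 0], 0.68], [[0, 0, 0], [0, 0, 0], 0.68], [[0, 0, 0], [0, 0, 0], 0.68]]'

```text
t: 10.95
eef_pos: [0.4106, -0.302, 0.1679]
ee_rot: [3.14, 0.001, -1.0]
force: [0.0, -0.8, -0.2]
width: 0.0593
```

```bash
python3 - <<'E'
from h import *
st,im,H,S,V,C=look("w4")
u,v=proj(C,np.array([.4095,-.3025,.121]));print(u,v)
n=np.zeros((480,640),np.uint8);cv2.circle(n,(int(u),int(v)),45,1,-1);n[298:]=0
for b in blobs(None,(S<90)&(n>0),80): print(b,onz(C,b[1][0]+b[1][2]/2,b[1][1]+b[1][3]/2,.121).round(4))
go([.4095,-.3025,.126],-1.0,st)
E
```

```text
326.23825873116397 285.8230745455557
([328.7, 275.6], [295, 247, 77, 51, 2961]) [ 0.4103 -0.3102  0.121 ]
pos [ 0.4106 -0.302   0.1679] rpy [ 3.14e+00  1.00e-03 -1.00e+00] tool shift mm [-0.1  1.1 41.9] n 2.0 turn z deg -0.0
```

View pics/w4.png

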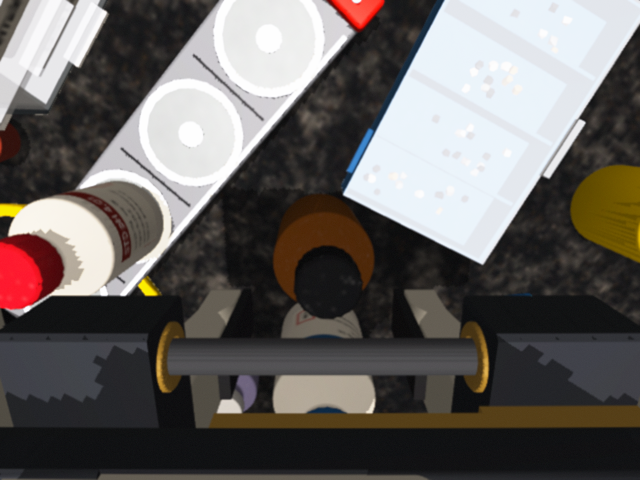

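The black cap at (328,283) lies between the jaws, matching the prediction of (326,286).

Request:
arm_command --motion '[[[0, 1, 15], [0, 0, 0], 0.68], [[0, 0, 15], [0, 0, 0], 0.68], [[0, 0, 8], [0, 0, 0], 0.68], [[0, 0, 3], [0, 0, 0], 0.68], [[0, 0, 0], [0, 0, 0], 0.68], [[0, 0, 0], [0, 0, 0], 0.0], [[0, 0, 0], [0, 0, 0], 0.0], [[0, 0, 0], [0, 0, 0], 0.0], [[0, 0, 0], [0, 0, 0], 0.0], [[0, 0, 0], [0, 0, 0], 0.0], [[0, 0, 0], [0, 0, 0], 0.0]]'

```text
t: 11.92
eef_pos: [0.4095, -0.3028, 0.1277]
ee_rot: [-3.141, -0.001, -1.001]
force: [0.6, -0.1, 2.7]
width: 0.0336
```

Request:
arm_command --motion '[[[0, 0, -10], [0, 0, 0], 0], [[0, 0, -20], [0, 0, 0], 0], [[0, 0, -20], [0, 0, 0], 0], [[0, 0, -15], [0, 0, 0], 0], [[0, 0, 0], [0, 0, -6.7], 0], [[0, 0, 0], [0, 0, -6.7], 0], [[0, 0, 0], [0, 0, -6.7], 0], [[0, 0, 0], [0, 0, -6.7], 0], [[0, 0, 0], [0, 0, -6.7], 0], [[0, 0, 0], [0, 0, -6.7], 0], [[0, 0, 0], [0, 0, -6.7], 0], [[10, -3, 0], [0, 0, 0], 0], [[25, -3, 0], [0, 0, 0], 0], [[30, -3, 0], [0, 0, 0], 0], [[25, -1, 0], [0, 0, 0], 0], [[14, 0, 0], [0, 0, 0], 0], [[7, 0, 0], [0, 0, 0], 0], [[0, 0, 0], [0, 0, 0], 0], [[0, 0, 0], [0, 0, 0], 0]]'

```text
t: 13.5
eef_pos: [0.5195, -0.3127, 0.1918]
ee_rot: [-3.141, 0.001, -0.184]
force: [0.2, 0.2, -3.0]
width: 0.0337
```

```bash
python3 - <<'E'
from h import *
go([.5203,-.3135,.1562],-.184)
E
```

```text
pos [ 0.5195 -0.3127  0.1918] rpy [-3.141e+00  1.000e-03 -1.840e-01] tool shift mm [ 1.   0.6 35.6] n 1.0 turn z deg -0.0
```

Request:
arm_command --motion '[[[1, 0.6, 12], [0, 0, 0], 0], [[0, 0, 12], [0, 0, 0], 0], [[0, 0, 6], [0, 0, 0], 0], [[0, 0, 3], [0, 0, 0], 0], [[0, 0, 2], [0, 0, 0], 0], [[0, 0, 1], [0, 0, 0], 0], [[0, 0, 0.7], [0, 0, 0], 0], [[0, 0, 0], [0, 0, 0], 0], [[0, 0, 0], [0, 0, 0], 0]]'

```text
t: 14.25
eef_pos: [0.5212, -0.3138, 0.156]
ee_rot: [3.141, -0.001, -0.183]
force: [0.6, -0.0, -2.8]
width: 0.0336
```

Request:
arm_command --motion '[[[-0.5, 0, 0.6], [0, 0, 0], 0], [[0, 0, 0.4], [0, 0, 0], 0], [[0, 0, 0], [0, 0, 0], 0]]'

```text
t: 14.5
eef_pos: [0.5212, -0.314, 0.1557]
ee_rot: [3.141, -0.002, -0.182]
force: [-0.5, 0.3, 5.9]
width: 0.0338
```

Request:
arm_command --motion '[[[0, 0, 0], [0, 0, 0], 0.5], [[0, 0, 0], [0, 0, 0], 0.5], [[0, 0, 0], [0, 0, 0], 0.5], [[0, 0, 0], [0, 0, 0], 0.5], [[0, 0, -8], [0, 0, 0], 0.5], [[0, 0, -17], [0, 0, 0], 0.5], [[0, 0, -33], [0, 0, 0], 0.5], [[0, 0, -33], [0, 0, 0], 0.5], [[0, 0, -10], [0, 0, 0], 0.6], [[-28, -9, 0], [0, 0, 0], 0.7], [[-28, -9, 0], [0, 0, 0], 0.7], [[-29, -9, 0], [0, 0, 0], 0.7], [[-29, -9, 0], [0, 0, 0], 0.7], [[-29, -9, 0], [0, 0, 0], 0.7], [[-20, -6, 0], [0, 0, 0], 0.7], [[-9, -3, 0], [0, 0, 0], 0.7], [[0, 0, 20], [0, 0, 0], 0.7], [[0, 0, 0], [0, 0, 0], 0.7], [[0, 0, 0], [0, 0, 0], 0.7]]'

```text
t: 16.08
eef_pos: [0.3611, -0.2294, 0.2356]
ee_rot: [3.141, 0.001, -0.183]
force: [-0.2, -0.7, -0.3]
width: 0.0613
```

```bash
python3 - <<'E'
from h import *
st,im,H,S,V,C=look("w5")
for b in blobs(im,(H>95)&(H<115)&(S>140)&(V>120),300): print(b,onz(C,*b[0],.143).round(4))
print(proj(C,np.array([.3617,-.2293,.143])))
go([.3617,-.2293,.143],-.184,st)
E
```

```text
([321.1, 254.4], [293, 227, 58, 56, 2479]) [ 0.3626 -0.2284  0.143 ]
[322.92169649 255.56062504]
pos [ 0.3611 -0.2294  0.2356] rpy [ 3.141e+00  1.000e-03 -1.830e-01] tool shift mm [ 0.7 -0.2 92.6] n 3.0 turn z deg 0.1
```

View pics/w5.png

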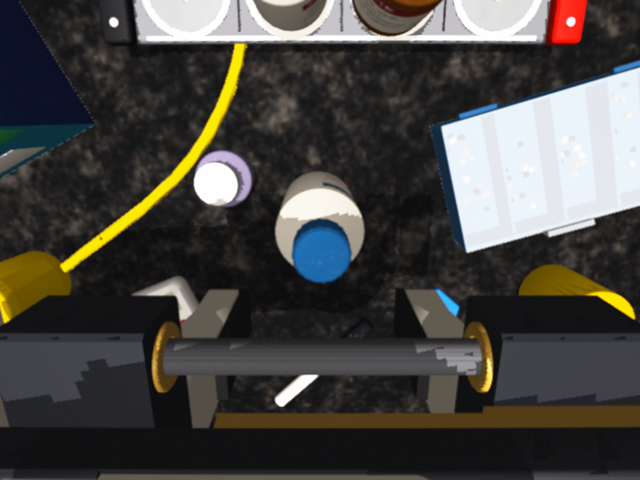

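The blue cap is at (321,254), centred between the jaws. The violet jar's cap is at (216,183), and both placed bottles stand on their marks.

Request:
arm_command --motion '[[[1, -0.5, 30], [0, 0, 0], 0.7], [[0, 0, 30], [0, 0, 0], 0.7], [[0, 0, 18], [0, 0, 0], 0.7], [[0, 0, 10], [0, 0, 0], 0.7], [[0, 0, 4], [0, 0, 0], 0.7], [[0, 0, 0], [0, 0, 0], 0.7], [[0, 0, 0], [0, 0, 0], 0.0], [[0, 0, 0], [0, 0, 0], 0.0], [[0, 0, 0], [0, 0, 0], 0.0], [[0, 0, 0], [0, 0, 0], 0.0], [[0, 0, 0], [0, 0, 0], 0.0], [[0, 0, 0], [0, 0, 0], 0.0]]'

```text
t: 17.13
eef_pos: [0.3627, -0.229, 0.1442]
ee_rot: [-3.142, -0.001, -0.183]
force: [0.7, 1.4, 4.3]
width: 0.0355
```

```bash
python3 - <<'E'
from h import *
s=arm.get_state();print(s["t"],s["width"],s["force"])
go([.5063,-.3906,.20],-.184,s)
C=cam("wrist",dict(eef_pos=np.array([.3611,-.2294,.2356]),ee_rot=[3.141,.001,-.183]))
print("violet",onz(C,216,183.5,.056).round(4))
E
```

```text
17.1333 0.0354750407111714 [0.74649564 1.35009463 4.27201843]
pos [ 0.3627 -0.229   0.1442] rpy [-3.142e+00 -1.000e-03 -1.830e-01] tool shift mm [170.7 132.8 -55.6] n 5.0 turn z deg 0.1
violet [ 0.4057 -0.1531  0.056 ]
```

Request:
arm_command --motion '[[[0, 0, -10], [0, 0, 0], 0], [[0, 0, -20], [0, 0, 0], 0], [[0, 0, -20], [0, 0, 0], 0], [[0, 0, -15], [0, 0, 0], 0], [[5, 12, 0], [0, 0, 0], 0], [[10, 25, 0], [0, 0, 0], 0], [[10, 25, 0], [0, 0, 0], 0], [[10, 25, 0], [0, 0, 0], 0], [[15, 25, 0], [0, 0, 0], 0], [[20, 15, 0], [0, 0, 0], 0], [[25, 6, 0], [0, 0, 0], 0], [[30, 0, 0], [0, 0, 0], 0], [[25, 0, 0], [0, 0, 0], 0], [[14, 0, 0], [0, 0, 0], 0], [[6, 0, 0], [0, 0, 0], 0], [[0, 0, 0], [0, 0, 0], 0], [[0, 0, 0], [0, 0, 0], 0]]'

```text
t: 18.55
eef_pos: [0.5044, -0.3902, 0.2077]
ee_rot: [-3.141, 0.002, -0.183]
force: [0.2, 0.6, -3.9]
width: 0.0362
```

```bash
python3 - <<'E'
from h import *
go([.5063,-.3906,.1727],-.184)
E
```

```text
pos [ 0.5044 -0.3902  0.2077] rpy [-3.141e+00  2.000e-03 -1.830e-01] tool shift mm [ 2.   0.1 34.9] n 1.0 turn z deg 0.1
```

Request:
arm_command --motion '[[[1.5, 0.1, 12], [0, 0, 0], 0], [[0, 0, 12], [0, 0, 0], 0], [[0, 0, 6], [0, 0, 0], 0], [[0, 0, 3], [0, 0, 0], 0], [[0, 0, 1.5], [0, 0, 0], 0], [[0, 0, 1], [0, 0, 0], 0], [[0, 0, 0.5], [0, 0, 0], 0], [[0, 0, 0], [0, 0, 0], 0], [[0, 0, 0], [0, 0, 0], 0]]'

```text
t: 19.3
eef_pos: [0.5068, -0.3912, 0.173]
ee_rot: [3.141, -0.001, -0.183]
force: [0.7, 0.0, -3.5]
width: 0.0356
```

Request:
arm_command --motion '[[[-0.4, -0.3, 0.7], [0, 0, 0], 0], [[0, 0, 0.5], [0, 0, 0], 0], [[0, 0, 0], [0, 0, 0], 0]]'

```text
t: 19.55
eef_pos: [0.5067, -0.391, 0.1723]
ee_rot: [3.141, -0.001, -0.182]
force: [-0.3, -0.6, 2.3]
width: 0.0356
```

Request:
arm_command --motion '[[[0, 0, 0], [0, 0, 0], 0.54], [[0, 0, 0], [0, 0, 0], 0.54], [[0, 0, 0], [0, 0, 0], 0.54], [[0, 0, 0], [0, 0, 0], 0.54], [[0, 0, -8], [0, 0, 0], 0.54], [[0, 0, -17], [0, 0, 0], 0.54], [[0, 0, -33], [0, 0, 0], 0.54], [[0, 0, -33], [0, 0, 0], 0.54], [[0, 0, -9], [0, 0, 0], 0.6], [[-20.5, -30.6, 0], [0, 0, 0], 0.77], [[-20.5, -30.6, 0], [0, 0, 0], 0.77], [[-20.5, -30.6, 0], [0, 0, 0], 0.77], [[-20.5, -30.6, 0], [0, 0, 0], 0.77], [[-20.5, -30.6, 0], [0, 0, 0], 0.77], [[-20.5, -30.6, 0], [0, 0, 0], 0.77], [[-20.5, -30.6, 0], [0, 0, 0], 0.77]]'

```text
t: 20.88
eef_pos: [0.4033, -0.1529, 0.2719]
ee_rot: [-3.141, -0.001, -0.183]
force: [1.1, 0.7, 1.0]
width: 0.0677
```

Request:
arm_command --motion '[[[0, 0, 20], [0, 0, 6.92], 0.77], [[0, 0, 20], [0, 0, 6.92], 0.77], [[0, 0, 20], [0, 0, 6.92], 0.77], [[0, 0, 20], [0, 0, 6.92], 0.77], [[0, 0, 20], [0, 0, 6.92], 0.77], [[0, 0, 10], [0, 0, 6.92], 0.77], [[0, 0, 0], [0, 0, 6.92], 0.77], [[0, 0, 0], [0, 0, 6.92], 0.77], [[0, 0, 0], [0, 0, 6.92], 0.77], [[0, 0, 0], [0, 0, 6.92], 0.77], [[0, 0, 0], [0, 0, 6.92], 0.77], [[0, 0, 0], [0, 0, 6.92], 0.77], [[0, 0, 0], [0, 0, 6.92], 0.77], [[0, 0, 0], [0, 0, 0], 0.77], [[0, 0, 0], [0, 0, 0], 0.77]]'

```text
t: 22.13
eef_pos: [0.4044, -0.154, 0.1618]
ee_rot: [-3.141, 0.0, -1.749]
force: [-0.6, 0.6, 0.3]
width: 0.0678
```

```bash
python3 - <<'E'
from h import *
st,im,H,S,V,C=look("w6")
for b in blobs(im[:300],(V[:300]>170)&(S[:300]<50),800): print(b,onz(C,*b[0],.057).round(4))
print(proj(C,np.array([.405,-.1535,.057])))
go([.405,-.1535,.0315],-1.755,st)
E
```

```text
([96.7, 179.8], [0, 0, 176, 300, 22441]) [ 0.5295 -0.2195  0.057 ]
([614.2, 127.0], [582, 87, 58, 90, 1768]) [ 0.2269 -0.1965  0.057 ]
([322.1, 249.7], [296, 225, 53, 50, 2078]) [ 0.4051 -0.153   0.057 ]
([503.1, 287.7], [465, 274, 67, 26, 904]) [ 0.295  -0.1073  0.057 ]
[322.17161441 248.87553141]
pos [ 0.4044 -0.154   0.1618] rpy [-3.141  0.    -1.749] tool shift mm [ -0.5  -0.4 130.3] n 4.0 turn z deg 0.3
```

View pics/w6.png

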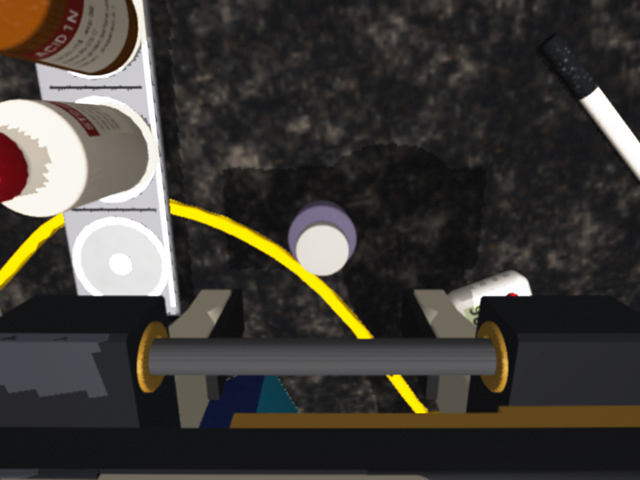

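The violet cap is at (322,250), centred between the jaws with nothing in the way.

Request:
arm_command --motion '[[[-0.5, -0.4, 30], [0, 0, 0.3], 0.77], [[0, 0, 30], [0, 0, 0], 0.77], [[0, 0, 30], [0, 0, 0], 0.77], [[0, 0, 20], [0, 0, 0], 0.77], [[0, 0, 12], [0, 0, 0], 0.77], [[0, 0, 6], [0, 0, 0], 0.77], [[0, 0, 0], [0, 0, 0], 0.77], [[0, 0, 0], [0, 0, 0], 0.0], [[0, 0, 0], [0, 0, 0], 0.0], [[0, 0, 0], [0, 0, 0], 0.0], [[0, 0, 0], [0, 0, 0], 0.0], [[0, 0, 0], [0, 0, 0], 0.0], [[0, 0, 0], [0, 0, 0], 0.0]]' --newtons 15

```text
t: 23.27
eef_pos: [0.4051, -0.1535, 0.0341]
ee_rot: [-3.14, 0.0, -1.758]
force: [-2.2, 1.5, 7.4]
width: 0.0461
```

Request:
arm_command --motion '[[[0, 0, -10], [0, 0, 0], 0], [[0, 0, -25], [0, 0, 0], 0], [[0, 0, -30], [0, 0, 0], 0], [[0, 0, -25], [0, 0, 0], 0], [[0, 0, -10], [0, 0, 0], 0], [[-2, -12, 0], [0, 0, 0], 0], [[-4, -28, 0], [0, 0, 0], 0], [[-4, -30, 0], [0, 0, 0], 0], [[-4, -30, 0], [0, 0, 0], 0], [[-3, -25, 0], [0, 0, 0], 0], [[-2, -12, 0], [0, 0, 0], 0], [[-1, -5, 0], [0, 0, 0], 0], [[0, 0, 0], [0, 0, 0], 0], [[0, 0, 0], [0, 0, 0], 0]]'

```text
t: 24.43
eef_pos: [0.547, -0.1603, 0.1324]
ee_rot: [3.14, -0.0, -1.758]
force: [-0.2, -1.1, -0.5]
width: 0.0458
```

```bash
python3 - <<'E'
from h import *
st,im,H,S,V,C=look("w7")
go([.5485,-.1596,.0626],-1.755,st)
for b in blobs(im,((H<8)|(H>172))&(S>150)&(V>110),300): print(b,onz(C,*b[0],.139).round(4))
E
```

```text
pos [ 0.547  -0.1603  0.1324] rpy [ 3.14  -0.    -1.758] tool shift mm [-0.9 -1.5 69.8] n 2.0 turn z deg -0.2
([317.9, 115.9], [268, 64, 101, 105, 8261]) [ 0.5343 -0.2372  0.139 ]
([142.4, 166.0], [112, 135, 62, 63, 3013]) [ 0.5917 -0.2326  0.139 ]
```

View pics/w7.png

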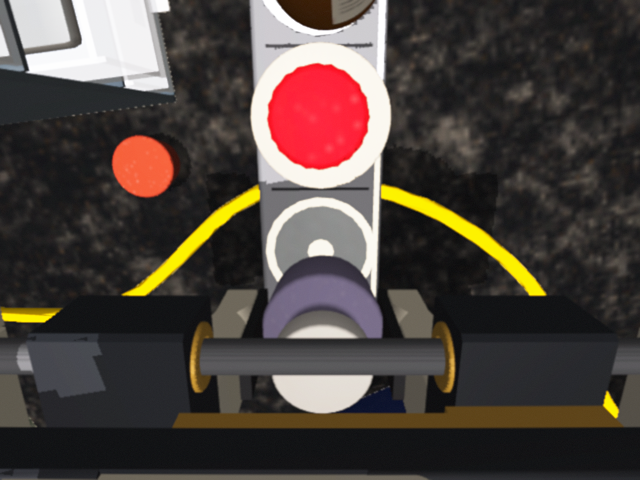

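The jar is held over mark 1 with the red bottle clear at (318,116). I'll descend in stages.

Request:
arm_command --motion '[[[-1, -1.3, 15], [0, 0, 0], 0], [[0, 0, 15], [0, 0, 0], 0], [[0, 0, 10], [0, 0, 0], 0], [[0, 0, 5], [0, 0, 0], 0], [[0, 0, 0], [0, 0, 0], 0]]'

```text
t: 24.9
eef_pos: [0.5481, -0.1596, 0.0875]
ee_rot: [3.14, -0.0, -1.758]
force: [-0.2, -0.9, 0.0]
width: 0.0457
```

Request:
arm_command --motion '[[[0, 0, 10], [0, 0, 0], 0], [[0, 0, 7], [0, 0, 0], 0], [[0, 0, 4], [0, 0, 0], 0], [[0, 0, 2], [0, 0, 0], 0], [[0, 0, 1], [0, 0, 0], 0], [[0, 0, 0], [0, 0, 0], 0], [[0, 0, 0], [0, 0, 0], 0]]'

```text
t: 25.48
eef_pos: [0.5495, -0.1596, 0.0646]
ee_rot: [-3.141, -0.0, -1.758]
force: [-0.5, -0.0, -0.3]
width: 0.0457
```

```bash
python3 - <<'E'
from h import *
st,im,H,S,V,C=look("w8")
print(st["force"]);go([.5485,-.1596,.0626],-1.755,st)
for b in blobs(im,((H<8)|(H>172))&(S>150)&(V>110),300): print(b,onz(C,*b[0],.139).round(4))
E
```

```text
[-0.52019625 -0.01774912 -0.30023158]
pos [ 0.5495 -0.1596  0.0646] rpy [-3.141 -0.    -1.758] tool shift mm [0.2 1.  2. ] n 1.0 turn z deg -0.2
([330.2, 102.7], [223, 0, 216, 215, 37125]) [ 0.5342 -0.2375  0.139 ]
([82.3, 180.5], [40, 139, 85, 84, 5526]) [ 0.5735 -0.2334  0.139 ]
```

Request:
arm_command --motion '[[[0, 0.6, 1.2], [0, 0, 0], 0], [[0, 0, 0.7], [0, 0, 0], 0], [[0, 0, 0.6], [0, 0, 0], 0], [[0, 0, 0], [0, 0, 0], 0], [[0, 0, 0], [0, 0, 0], 0]]'

```text
t: 25.95
eef_pos: [0.5488, -0.1595, 0.0622]
ee_rot: [-3.141, -0.0, -1.758]
force: [-1.8, 1.6, 4.2]
width: 0.0461
```

Request:
arm_command --motion '[[[0, 0, 0], [0, 0, 0], 0.68], [[0, 0, 0], [0, 0, 0], 0.68], [[0, 0, 0], [0, 0, 0], 0.68], [[0, 0, 0], [0, 0, 0], 0.68], [[0, 0, -8], [0, 0, 0], 0.68], [[0, 0, -17], [0, 0, 0], 0.68], [[0, 0, -33], [0, 0, 0], 0.68], [[0, 0, -33], [0, 0, 0], 0.68], [[0, 0, -40], [0, 0, 0], 0.68], [[0, 0, -40], [0, 0, 0], 0.68], [[0, 0, -40], [0, 0, 0], 0.68], [[-35, 10, -10], [0, 0, 0], 0.68], [[-35, 10, 0], [0, 0, 0], 0.68], [[-35, 10, 0], [0, 0, 0], 0.68], [[-35, 10, 0], [0, 0, 0], 0.68], [[-35, 10, 0], [0, 0, 0], 0.68], [[-35, 10, 0], [0, 0, 0], 0.68], [[0, 0, 0], [0, 0, 0], 0.68], [[0, 0, 0], [0, 0, 0], 0.68]]'

```text
t: 27.53
eef_pos: [0.5286, 0.0598, 0.2835]
ee_rot: [-3.141, 0.0, -1.755]
force: [-0.8, -0.2, 0.7]
width: 0.0597
```

```bash
python3 - <<'E'
from h import *
st,im,H,S,V,C=look("w9")
M=[(.5485,-.1596),(.5343,-.2365),(.5203,-.3135),(.5063,-.3906)];z=[.085,.141,.151,.172]
t=arm.grab_frame("top")[:,:,::-1];s=arm.grab_frame("side")[:,:,::-1]
T=cam("top");print([proj(T,np.array([*m,h])).round(0).tolist() for m,h in zip(M,z)])
hs=cv2.cvtColor(t.copy(),40).astype(int)
for nm,m,h in(("red",((hs[...,0]<8)|(hs[...,0]>172))&(hs[...,1]>150)&(hs[...,2]>110),.134),("blue",(hs[...,0]>95)&(hs[...,0]<115)&(hs[...,1]>140)&(hs[...,2]>120),.162)):
  for b in blobs(None,m,60): print(nm,b[0],b[1][4],onz(T,*b[0],h).round(3))
cv2.imwrite("pics/fin.png",np.hstack([cv2.resize(t[80:300,220:490],(400,326)),cv2.resize(s[130:350,150:420],(400,326))]))
E
```

```text
[[290.0, 188.0], [327.0, 188.0], [367.0, 195.0], [409.0, 200.0]]
red [326.0, 156.0] 237 [ 0.602 -0.232  0.134]
red [328.3, 189.0] 188 [ 0.534 -0.238  0.134]
red [423.6, 222.3] 342 [ 0.473 -0.424  0.134]
red [36.8, 337.5] 271 [0.235 0.293 0.134]
blue [181.2, 206.9] 3496 [0.484 0.038 0.162]
blue [409.3, 201.2] 269 [ 0.506 -0.392  0.162]
blue [357.6, 345.3] 268 [ 0.236 -0.298  0.162]
blue [381.3, 422.3] 128 [ 0.105 -0.342  0.162]
```

View pics/fin.png

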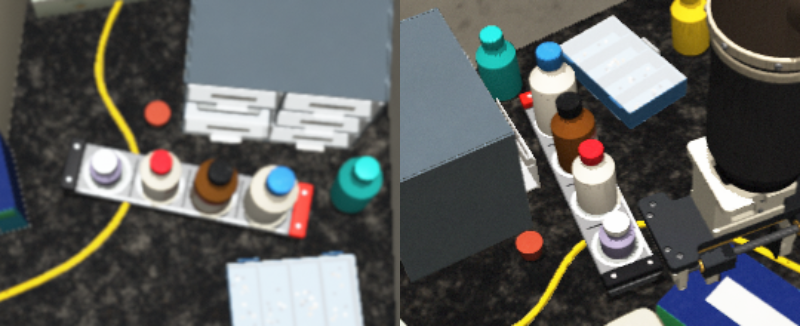

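All four containers stand upright and centred on their marks, in the right order. The stopper is still at (326,156) and the gripper is clear.

```bash
python3 -c "
from station import arm
print(arm.job_done())"
```

```text
the job is handed in; nothing more can be done
None
```

The four containers now stand upright on the shelf, from the red end to the black end: blue-cap, amber, red-cap, violet jar. I handed the job in at about 27.6 s, inside the 106 s limit. I placed them in the sequence red, amber, blue, violet, so each went down clear of its neighbours and the tower.

- **Centring:** In the final top view the red and blue caps measured within about 2 mm of their mark centres. Amber and violet I checked only by eye in the final picture and by the gripper position at release, which was within about 1 mm of the mark centre.
- **Bystanders:** The stopper is at the same top-view pixel as at the start, (326,156). The gripper was open and well clear of everything at hand-in.
- **Disagreements:** The wrist and top cameras differed by about 1–1.5 mm on where the marks are, within the stated calibration error, so I used values in between. No check failed.
- **Forces:** The highest force reading I saw after any move was about 7 N.

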